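Turn the iced latte's pick-up flag to green

ROBOT

A 6-joint arm with a two-finger parallel gripper is mounted at the origin on a cart in front of the work surface, level with it; the furniture and walls round the work are solid. World frame = base frame: x ahead of the robot, y to its left, z up, the work surface at z = 0. Lengths are in m, angles in rad, forces in N, time in s.
With the tool pointing down it reaches from about 0.35 to 0.775 m from the base axis. Payload 5.5 kg.
Tool frame: the origin (TCP) lies at the very end of the fingers, on their centre line; the grasp point (between the pads) lies 19 mm behind it; z points along the fingers, y is the line along which they close (so a half turn about z gives the same grasp; the last joint's range is limited). The gripper opens to 85 mm and grips with 20 to 120 N. Pads are 22 mm wide; open, the fingers measure 114 mm over their backs; the gripper's body (76 mm by 85 mm) begins 54 mm behind the grasp point. The pads swing forward as they close: fully open they stand 13 mm farther back than shut.
Start: joints at [1.012, 0.313, 0.046, 1.304, 0, 1.431], TCP at [0.234, 0.525, 0.231] pointing down, gripper open.
Joint ranges: [-2.76, 2.76], [-0.86, 1.69], [-1.03, 1.26], [-2.2, 2.34], [-1.47, 1.5], [-3.14, 3.14]. Speed limits (rad/s): [2.57, 2.57, 3.14, 3.14, 3.14, 3.14].

INTERFACE

Orientations are given as a unit quaternion [w, x, y, z].
In Python, from workcell import env gives the robot as it stands. The module is installed in compiled form; this text tells all that it offers.
- The arm moves only by the tool jog_arm, never from a script. Its arguments are lists of equal length, an entry for each row: "gripper": the opening, from 0 (shut) to 1 (fully open); "offset": the shift along the world's x, y, z in cm, a list of three; "twist": the turn about the world's z in degrees. In form: {"gripper": [gripper, ...], "offset": [[dx, dy, dz], ...], "twist": [twist, ...]}. A call has exactly 8 rows; each row is the pose to reach, as a shift and turn from the pose commanded when the call began; what a row does not reach only later rows make up. A row lasts 1/8 s, in which the tool goes at most 62.5 mm and 10.7 degrees, less where a joint would pass 70% of its speed; a pose out of reach is approached as far as the arm can. A call with a gripper value outside its range is refused whole. The fingers move at their own pace and stop on an object; "squeeze" is the grip in N (left out, the last holds). Time passes only in rows, so rows that repeat a pose let the fingers close, or fill a call up. It gives the time, the measured TCP pose, the force, the opening and the grip force at its end, in the units of the state.
- env.get_state(): the state, without advancing time (a new reading comes with each control period).
- env.read_camera(name): name is "scene" or "side" or "wrist"; returns a dict with "image" (400x640x3 uint8, red, green, blue), "z_map" (400x640 float32, m along the optical axis (not along the pixel's ray), 0 where there is no reading), "fovy" (degrees; the focal length in pixels is half the picture's height over the tangent of half this angle, whatever the lens; pixels are square), "cx", "cy" (the principal point, pixels), "cam_to_world" (4x4, takes a point from camera to world coordinates). Camera axes: x right, y up, looking along -z (the intrinsics and any distortion apply to the point x, -y, -z); pixel columns grow to the right and rows downward; lengths in m; the calibration is good to about 2 mm. A picture is of the moment at which its call begins.
- env.hand_in(): hands the job in; it is judged then, once.
The state is a dict: "clock": time; "joint_pos": joint angles; "qvel": joint speeds; "tau": joint torques, N m; "tcp_pos": TCP position; "orientation": TCP orientation; "wrist_force": force on the tool from outside, world axes, zero at the start; "ft_torque": the same for the moment, N m; "finger_gap": finger opening in m; "grip_force": force on a finger pad.
Only numpy, scipy, OpenCV 4.12 (cv2) and the standard library are available. Lean on these libraries where they do the work, as an engineer would, in place of code of your own. Each camera call takes 0.05 s, during which the arm holds its last target. There are 200 camera calls.

TASK

The iced latte is ready: on the board it stands on, push the stiff two-faced flag over its hinge with your fingertips, a half turn away from you and steadily (not flung), until it lies fully against its stop with the green face showing. Do not pinch the flag or pick anything up; leave the boards, the drinks and everything else where they stand and the other two flags as they are.

Things in the scene. Friction and masses are not known exactly. Their poses are not given: they have to be found in the camera images.
- latte_station: loose wooden pick-up board with the iced latte (clear cup, black sleeve) standing on its cork coaster, 130 (x) x 190 (y) x 12 mm, about 1 kg; origin at the centre of its underside, x points away from the robot (to the guests), y to the left, z up. The coaster centre is at y = -43 mm (top 14 mm up), the flag's two 9 mm steel posts at y = 9.5 and 90.5 mm, up to 128 mm high
- latte_flag (a joint): angle (rad) of that board's flag about its hinge along the board's y. 0: red shown, leaning from the hinge towards the robot and 25 degrees UP; 1.13: straight up; 2.01: level, pointing away from the robot; 3.14 (end stop): green shown, pointing away and 25 degrees DOWN. Stiff hinge (0.04 N m friction, 50 g plate; 1 to 2 N at the free edge moves it): the flag stays where it is left, never falls by itself
- latte_edge (a point): middle of the free edge of that board's flag, 90 mm from the hinge line, half-way through the 8 mm plate
- latte_pivot (a point): middle of the hinge line of the iced latte's flag: 120 mm above the underside of its board, at x = 0, y = 50 mm of the board; axes as the board's. The flag is a flat plate 70 mm wide along the hinge and 8 mm thick, reaching from 4 to 90 mm from the hinge line; nothing else of the board is above or below it but the base and the posts beside it
- latte_red_face: red half of the iced latte's flag, 4 mm thick, with a white bar; origin on the hinge line; x points from the free edge to the hinge, z out of the red face
- latte_green_face: green half of the iced latte's flag, 4 mm thick, with a white disc, on the back of the red; same origin and axes as the red half (z still points out of the red side)
- espresso_station: loose wooden pick-up board with the espresso (small glass) standing on its cork coaster, 130 (x) x 190 (y) x 12 mm, about 1 kg; origin at the centre of its underside, x points away from the robot (to the guests), y to the left, z up. The coaster centre is at y = -43 mm (top 14 mm up), the flag's two 9 mm steel posts at y = 9.5 and 90.5 mm, up to 128 mm high
- espresso_flag (a joint): angle (rad) of that board's flag about its hinge along the board's y. 0: red shown, leaning from the hinge towards the robot and 25 degrees UP; 1.13: straight up; 2.01: level, pointing away from the robot; 3.14 (end stop): green shown, pointing away and 25 degrees DOWN. Stiff hinge (0.04 N m friction, 50 g plate; 1 to 2 N at the free edge moves it): the flag stays where it is left, never falls by itself
- espresso_edge (a point): middle of the free edge of that board's flag, 90 mm from the hinge line, half-way through the 8 mm plate
- cup_station: loose wooden pick-up board with the dark cup standing on its cork coaster, 130 (x) x 190 (y) x 12 mm, about 1 kg; origin at the centre of its underside, x points away from the robot (to the guests), y to the left, z up. The coaster centre is at y = -43 mm (top 14 mm up), the flag's two 9 mm steel posts at y = 9.5 and 90.5 mm, up to 128 mm high
- cup_flag (a joint): angle (rad) of that board's flag about its hinge along the board's y. 0: red shown, leaning from the hinge towards the robot and 25 degrees UP; 1.13: straight up; 2.01: level, pointing away from the robot; 3.14 (end stop): green shown, pointing away and 25 degrees DOWN. Stiff hinge (0.04 N m friction, 50 g plate; 1 to 2 N at the free edge moves it): the flag stays where it is left, never falls by itself
- cup_edge (a point): middle of the free edge of that board's flag, 90 mm from the hinge line, half-way through the 8 mm plate
- latte: iced latte, clear cup with black sleeve, 99 mm wide, 115 mm high, loose on its board; origin at the centre of its underside
- espresso: espresso in a small glass, 47 mm wide, 63 mm high, loose on its board; origin at the centre of its underside
- dark_cup: low dark cup with a handle, 60 x 84 mm, 53 mm high, loose on its board; origin at the centre of its underside
- milk_pitcher: white round milk pitcher, 73 x 103 x 76 mm, loose bystander; origin at the centre of its underside
- tamper: tamper with a brown knob, 58 mm wide, 91 mm high, loose bystander behind the boards; origin at the centre of its underside
There are look-alikes about, which are no part of the job. Leave any red look-alike of the latte alone.

How it is judged:
By the outcome, as a careful person would: the job done as asked, in the order asked, and still so for the second after the job is handed in, with the robot touching nothing.
It also fails if it takes over 38 s, if anything falls off the work surface, if the arm or the gripper's body presses on something with over 40 N, if the wrist force passes 120 N, or if a joint passes its speed limit or range.

## Working session

There is one attempt and no reset: what is moved stays moved. The work goes in short steps, Python scripts to look and compute and a tool call to move; the robot and the scene stay as the last step left them, time stands still between calls to the robot, and variables do not carry over. Pictures are saved under pics/ and viewed, at most 10 in all, crops included, and the job is handed in when it is done.

Besides the shell and the picture viewer there is one more tool, called after "Request:" in YAML: its name, and indented under it one key for each argument. jog_arm: Moves the arm, as the interface text tells. Its arguments: {"type":"object","properties":{"gripper":{"type":"array"},"offset":{"type":"array"},"twist":{"type":"array"},"squeeze":{"type":"number"}},"required":["gripper","offset","twist"]}

```bash
mkdir -p pics
cat > h.py <<'E'
import numpy as np,cv2
from workcell import env
def cam(n,f=None):
    c=env.read_camera(n); np.savez(f'pics/{n}.npz',**{k:np.array(v) for k,v in c.items()})
    if f: cv2.imwrite('pics/'+f,c['image'][...,::-1])
    return c
def load(n): return np.load(f'pics/{n}.npz')
def pt(c,u,v,z=None):
    f=200/np.tan(np.radians(float(c['fovy']))/2)
    if z is None:
        p=c['z_map'][v-1:v+2,u-1:u+2]; z=np.median(p[p>0]) if (p>0).any() else np.nan
    q=np.array([(u-c['cx'])/f*z,-(v-c['cy'])/f*z,-z,1]); return (c['cam_to_world']@q)[:3]
E
python3 - <<'E'
from h import *
for n in('scene','side'):
    c=cam(n,n+'1.png'); print(n,c['fovy'],c['cx'],c['cy'],c['cam_to_world'].round(3).tolist(),[k for k in c])
print(env.get_state())
E
```

```text
scene 56.493015747950395 324.0569176579183 197.12138319504402 [[0.937, -0.307, 0.165, 0.781], [0.349, 0.835, -0.426, -0.434], [-0.007, 0.457, 0.889, 1.197], [0.0, 0.0, 0.0, 1.0]] ['image', 'z_map', 'fovy', 'cx', 'cy', 'cam_to_world']
side 48.209629383775194 314.1450361582952 211.99454894213787 [[0.998, 0.051, -0.041, 0.519], [-0.065, 0.655, -0.752, -0.905], [-0.012, 0.753, 0.657, 0.994], [0.0, 0.0, 0.0, 1.0]] ['image', 'z_map', 'fovy', 'cx', 'cy', 'cam_to_world']
{'clock': 0.1, 'joint_pos': array([ 1.01240941e+00,  3.13943248e-01,  4.51017142e-02,  1.30361879e+00,
       -1.92611535e-05,  1.43117439e+00]), 'qvel': array([-6.64169042e-05, -2.88800554e-03,  2.00995522e-03,  2.01906136e-03,
        2.59539139e-05,  7.86715615e-04]), 'tau': array([ 3.13876626e-03, -4.81725848e+01,  2.99243742e+01,  1.27438045e-02,
       -8.42200302e-05, -2.09585113e-05]), 'tcp_pos': array([0.23359341, 0.52491025, 0.23049157]), 'orientation': array([-2.75461492e-04,  2.07855837e-01,  9.78159117e-01, -7.85131564e-04]), 'wrist_force': array([ 0.32334728,  0.10432412, -0.70999073]), 'ft_torque': array([ 0.01653741, -0.01159411,  0.04490099]), 'grip_force': 0.0, 'finger_gap': 0.0853668514300022}
```

View pics/scene1.png

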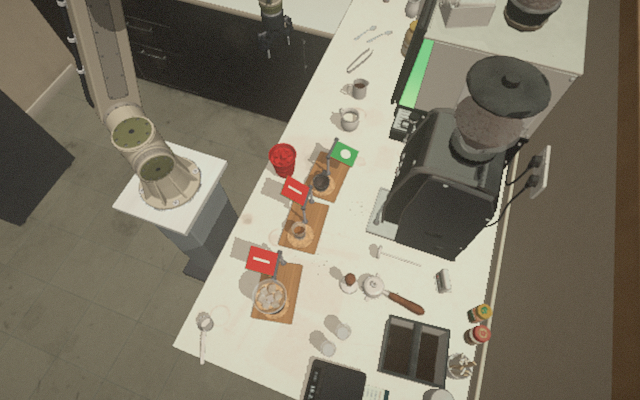

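View pics/side1.png

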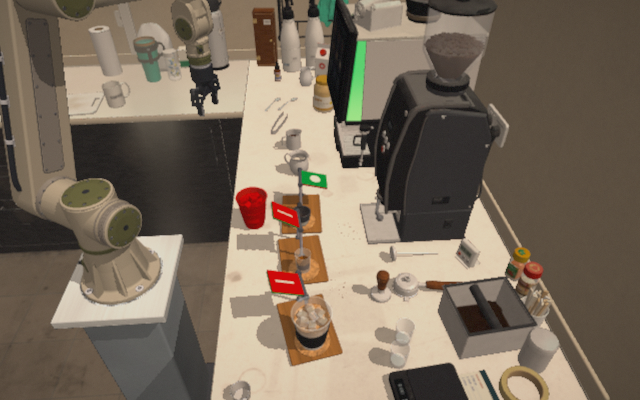

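Candidates in the scene image: the red flag at (263,261), on the board with the clear cup and black sleeve at (270,297); the espresso's red flag at (295,190); the cup's flag at (344,153), already green; and the red look-alike cup at (283,160). I choose the flag at (263,261) and check it in a close crop.

Run:
```python
from h import *
a=load('scene');b=load('side')
A=cv2.resize(a['image'][235:335,235:310],None,fx=5,fy=5,interpolation=2)
B=cv2.resize(b['image'][260:370,260:345],None,fx=4.6,fy=4.6,interpolation=2)
H=max(A.shape[0],B.shape[0]);im=np.zeros((H,A.shape[1]+B.shape[1],3),np.uint8)
im[:A.shape[0],:A.shape[1]]=A;im[:B.shape[0],A.shape[1]:]=B
print(A.shape,B.shape);cv2.imwrite('pics/crop1.png',im[...,::-1])
# red face plane from both cams
for n,c,(u0,u1,v0,v1) in(('scene',a,(240,285,240,280)),('side',b,(262,310,262,300))):
    P=[]
    I=c['image'].astype(int)
    for v in range(v0,v1):
        for u in range(u0,u1):
            r,g,bb=I[v,u]
            if r>110 and g<60 and bb<60 and c['z_map'][v,u]>0: P.append(pt(c,u,v,c['z_map'][v,u]))
    P=np.array(P);m=np.median(P,0);P=P[np.linalg.norm(P-m,axis=1)<.08];m=P.mean(0);U,S,V=np.linalg.svd(P-m)
    print(n,len(P),m.round(4),V.round(3).tolist(),P.min(0).round(3),P.max(0).round(3), cv2.minAreaRect(P[:,:2].astype(np.float32)))
```

```text
(500, 375, 3) (506, 391, 3)
  return _methods._mean(a, axis=axis, dtype=dtype,
  ret = ret.dtype.type(ret / rcount)
Traceback (most recent call last):
numpy.exceptions.AxisError: axis 1 is out of bounds for array of dimension 1
```

View pics/crop1.png

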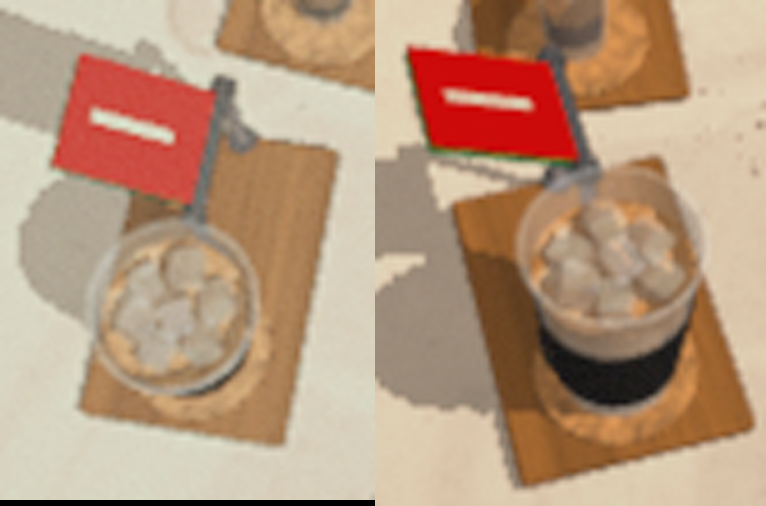

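The crop confirms it: a red flag with a white bar, scene corners about (251,246), (278,253), (245,268) and (274,276), on the board with the sleeved iced latte.

Run:
```python
from h import *
a=load('scene');b=load('side')
def ray(c,u,v):
    o=c['cam_to_world'][:3,3];d=pt(c,u,v,1.)-o;return o,d/np.linalg.norm(d)
def tri(p,q):
    o,d=ray(a,*p);o2,e=ray(b,*q)
    s=np.linalg.lstsq(np.c_[d,-e],o2-o,rcond=None)[0]
    x,y=o+s[0]*d,o2+s[1]*e;return (x+y)/2,np.linalg.norm(x-y)
S=[(251,246),(278,253.4),(273.6,276),(245.4,268)];T=[(267.2,270),(298.7,273.5),(304.1,295.2),(272.4,292.6)]
P=[]
for p,q in zip(S,T):
    x,e=tri(p,q);P.append(x);print(x.round(4),'err',round(e,4))
print([round(np.linalg.norm(P[i]-P[(i+1)%4]),4) for i in range(4)])
for n,c,(u0,u1,v0,v1) in(('scene',a,(240,285,240,280)),('side',b,(262,310,262,300))):
    I=c['image'].astype(int);z=c['z_map']
    P=np.array([pt(c,u,v,z[v,u]) for v in range(v0,v1) for u in range(u0,u1) if I[v,u,0]>1.8*I[v,u,1:].max() and I[v,u,0]>90 and z[v,u]>0])
    m=np.median(P,0);P=P[np.linalg.norm(P-m,axis=1)<.065];m=P.mean(0);V=np.linalg.svd(P-m)[2]
    print(n,len(P),m.round(4),V.round(3).tolist(),cv2.minAreaRect(((P-m)@V[:2].T).astype(np.float32)))
# board points scene: surface pixels
for u,v in [(301,266),(291,322),(252,316)]: 
    o,d=ray(a,u,v);print('board z=.012',(o+d*(.012-o[2])/d[2]).round(4),pt(a,u-3 if u>260 else u+3,v-3).round(3))
```

```text
[ 0.4425 -0.162   0.162 ] err 0.0025
[ 0.5183 -0.146   0.1251] err 0.0003
[ 0.5304 -0.2113  0.1173] err 0.0032
[ 0.4543 -0.2261  0.1536] err 0.0008
[np.float64(0.0858), np.float64(0.0669), np.float64(0.0856), np.float64(0.0657)]
scene 591 [ 0.4867 -0.1875  0.1442] [[0.883, 0.153, -0.444], [-0.177, 0.984, -0.011], [0.435, 0.089, 0.896]] ((0.0006429441273212433, 0.000657934695482254), (0.084751658141613, 0.06920165568590164), 1.3760600090026855)
side 634 [ 0.4842 -0.1901  0.1467] [[0.874, 0.213, -0.436], [-0.228, 0.973, 0.018], [0.429, 0.084, 0.9]] ((0.002313368022441864, 0.0027601048350334167), (0.0720316544175148, 0.08725321292877197), 87.15960693359375)
board z=.012 [ 0.5784 -0.1289  0.012 ] [ 0.563 -0.12  -0.   ]
board z=.012 [ 0.6156 -0.3025  0.012 ] [ 0.604 -0.297  0.012]
board z=.012 [ 0.4961 -0.3279  0.012 ] [ 0.501 -0.316  0.011]
```

Request:
jog_arm:
  gripper: [0,0,0,0,0,0,0,0]
  offset:
    - [2,-3,1]
    - [5,-7,2]
    - [8,-11.5,2]
    - [11,-16,2]
    - [14,-20.5,2]
    - [16.5,-25,2]
    - [18,-29,2]
    - [18.5,-32,2]
  twist: [5,10,15,20,25,30,36,36]

```text
clock: 1.1
tcp_pos: [0.4194, 0.2035, 0.2509]
orientation: [-0.0, -0.104, 0.995, -0.0]
wrist_force: [0.1, 0.6, -0.2]
finger_gap: -0.0001
grip_force: 0.0
```

Request:
jog_arm:
  gripper: [0,0,0,0,0,0,0,0]
  offset:
    - [0,-5,0]
    - [0,-11,0]
    - [-0.1,-17,0]
    - [-0.2,-23,0]
    - [-0.3,-29,0]
    - [-0.4,-35,0]
    - [-0.4,-40.3,0]
    - [-0.4,-40.3,-1]
  twist: [0,0,0,0,0,0,0,0]

```text
clock: 2.1
tcp_pos: [0.415, -0.2013, 0.2411]
orientation: [0.0, -0.102, 0.995, -0.001]
wrist_force: [-0.7, -0.0, 0.5]
finger_gap: 0.0003
grip_force: 0.0
```

Request:
jog_arm:
  gripper: [0,0,0,0,0,0,0,0]
  offset:
    - [0,0,-1.5]
    - [0,-0.1,-3]
    - [0,-0.2,-4.5]
    - [0,-0.2,-6]
    - [0,-0.2,-7.5]
    - [0,-0.2,-9]
    - [0,-0.2,-10.5]
    - [0,-0.2,-11]
  twist: [0,0,0,0,0,0,0,0]

```text
clock: 3.1
tcp_pos: [0.4143, -0.1993, 0.1301]
orientation: [-0.001, -0.105, 0.995, 0.001]
wrist_force: [0.0, 1.0, 0.4]
finger_gap: 0.0002
grip_force: 0.0
```

Run:
```python
from h import *
b=cam('side');a=cam('scene');w=cam('wrist')
B=cv2.resize(b['image'][210:340,220:345],None,fx=3,fy=3,interpolation=2)
A=cv2.resize(a['image'][210:340,190:315],None,fx=3,fy=3,interpolation=2)
cv2.imwrite('pics/c2.png',np.hstack([A,B])[...,::-1]);print(env.get_state()['tcp_pos'])
```

```text
[ 0.41483162 -0.19970598  0.13124327]
```

View pics/c2.png

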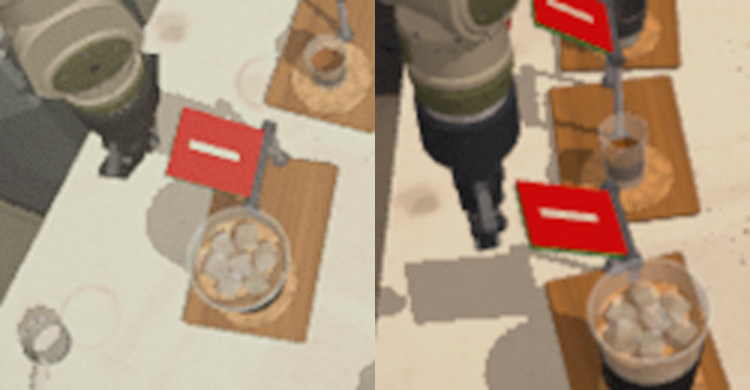

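The fingers, about (120,165) in the left half, stand in front of the flag's free edge. I'll lower slightly, then follow an upward arc.

Request:
jog_arm:
  gripper: [0,0,0,0,0,0,0,0]
  offset:
    - [0,0,-0.8]
    - [0.6,0.13,-1.45]
    - [1.2,0.26,-1.45]
    - [1.6,0.34,-1.2]
    - [2.0,0.42,-0.9]
    - [2.2,0.47,-0.3]
    - [2.5,0.53,0.35]
    - [2.9,0.62,1.15]
  twist: [0,0,0,0,0,0,0,0]

```text
clock: 4.25
tcp_pos: [0.4443, -0.1934, 0.1434]
orientation: [0.0, -0.105, 0.995, 0.0]
wrist_force: [-0.2, 0.1, -0.1]
finger_gap: -0.0
grip_force: 0.3
```

Run:
```python
from h import *
b=cam('side');a=cam('scene')
B=cv2.resize(b['image'][210:340,220:345],None,fx=3,fy=3,interpolation=2)
A=cv2.resize(a['image'][210:340,190:315],None,fx=3,fy=3,interpolation=2)
cv2.imwrite('pics/c3.png',np.hstack([A,B])[...,::-1]);s=env.get_state();print(s['tcp_pos'],s['wrist_force'])
```

```text
[ 0.4450605  -0.19374169  0.14407978] [ 1.40418739  0.06382054 -0.06535574]
```

View pics/c3.png

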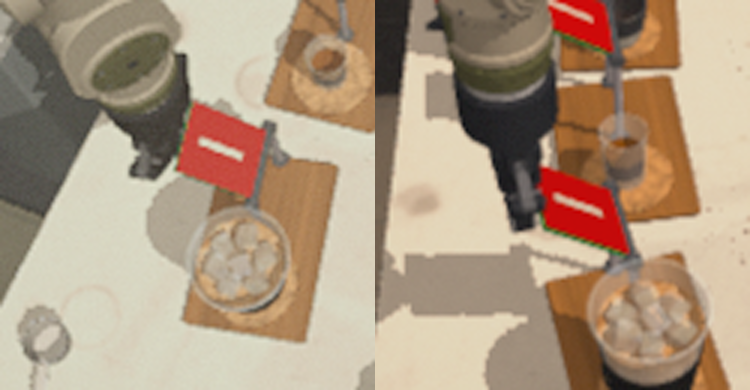

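The flag has tilted up while the board stays put, with the fingers in contact around (145,165). I continue along the arc.

Request:
jog_arm:
  gripper: [0,0,0,0,0,0,0,0]
  offset:
    - [0.47,0.1,0.8]
    - [0.99,0.21,1.5]
    - [1.55,0.33,2.2]
    - [2.16,0.46,2.8]
    - [2.82,0.6,3.4]
    - [3.49,0.74,3.9]
    - [4.2,0.89,4.3]
    - [4.94,1.05,4.6]
  twist: [0,0,0,0,0,0,0,0]

```text
clock: 5.35
tcp_pos: [0.4938, -0.1829, 0.189]
orientation: [0.0, -0.105, 0.995, 0.0]
wrist_force: [-1.5, 0.6, -1.1]
finger_gap: -0.0001
grip_force: 0.2
```

Run:
```python
from h import *
b=cam('side');a=cam('scene')
B=cv2.resize(b['image'][210:340,220:345],None,fx=3,fy=3,interpolation=2)
A=cv2.resize(a['image'][210:340,190:315],None,fx=3,fy=3,interpolation=2)
cv2.imwrite('pics/c4.png',np.hstack([A,B])[...,::-1]);s=env.get_state();print(s['tcp_pos'],s['wrist_force'])
```

```text
[ 0.49430322 -0.1829418   0.1891323 ] [-0.06379277  0.18081925  0.18883367]
```

View pics/c4.png

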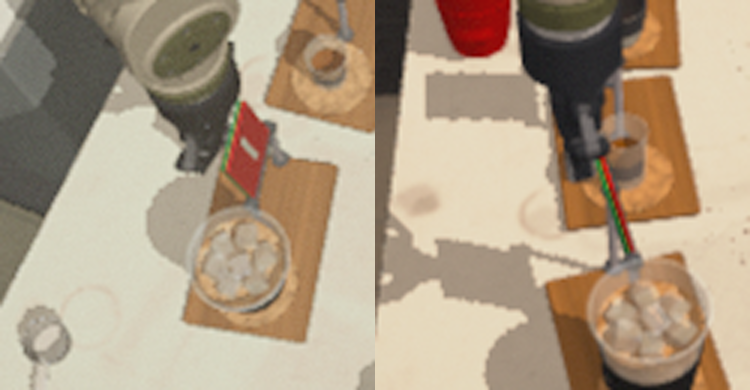

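Now about 75°, with the board still in place. Next comes the pass over vertical.

Request:
jog_arm:
  gripper: [0,0,0,0,0,0,0,0]
  offset:
    - [0.75,0.16,0.25]
    - [1.5,0.32,0.4]
    - [2.2,0.47,0.5]
    - [2.8,0.59,0.5]
    - [3.55,0.75,0.35]
    - [4.4,0.94,0.1]
    - [5.3,1.13,-0.3]
    - [6.1,1.3,-0.8]
  twist: [0,0,0,0,0,0,0,0]

```text
clock: 6.45
tcp_pos: [0.555, -0.1698, 0.1805]
orientation: [0.0, -0.105, 0.995, 0.0]
wrist_force: [-0.6, -0.7, 0.1]
finger_gap: -0.0
grip_force: 0.2
```

Run:
```python
from h import *
b=cam('side');a=cam('scene')
B=cv2.resize(b['image'][210:340,220:345],None,fx=3,fy=3,interpolation=2)
A=cv2.resize(a['image'][210:340,190:315],None,fx=3,fy=3,interpolation=2)
cv2.imwrite('pics/c5.png',np.hstack([A,B])[...,::-1]);s=env.get_state();print(s['tcp_pos'],s['wrist_force'])
```

```text
[ 0.55475067 -0.16954779  0.17978482] [-0.24180222  0.66385742 -0.28953356]
```

View pics/c5.png

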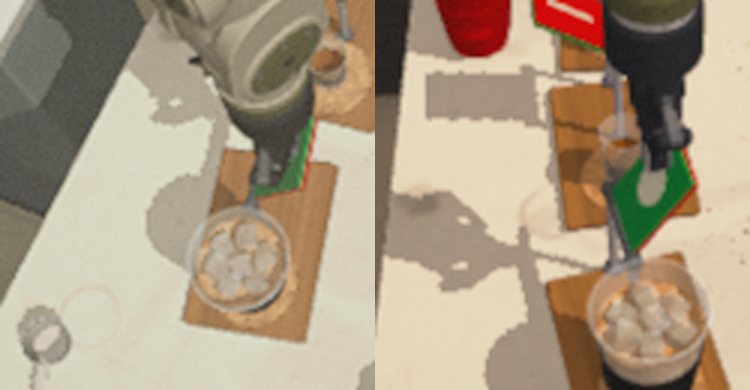

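The flag is past vertical, about 127°, and green is coming up. I push it over and down.

Request:
jog_arm:
  gripper: [0,0,0,0,0,0,0,0]
  offset:
    - [0.75,0.16,-0.55]
    - [1.4,0.3,-1.2]
    - [2.0,0.42,-2.0]
    - [2.4,0.51,-2.8]
    - [2.8,0.59,-3.7]
    - [3.0,0.64,-4.6]
    - [3.1,0.66,-5.5]
    - [3.1,0.66,-6.1]
  twist: [0,0,0,0,0,0,0,0]

```text
clock: 7.55
tcp_pos: [0.5851, -0.1633, 0.1191]
orientation: [-0.0, -0.105, 0.995, 0.0]
wrist_force: [0.8, -0.5, 0.7]
finger_gap: 0.0
grip_force: 0.2
```

Request:
jog_arm:
  gripper: [0,0,0,0,0,0,0,0]
  offset:
    - [0,0,-0.3]
    - [0,0,-0.7]
    - [-0.1,0,-1.0]
    - [-0.2,0,-1.3]
    - [-0.3,0,-1.6]
    - [-0.3,0,-1.8]
    - [-0.3,0,-1.9]
    - [-0.3,0,-1.9]
  twist: [0,0,0,0,0,0,0,0]

```text
clock: 8.55
tcp_pos: [0.5821, -0.1633, 0.1007]
orientation: [-0.0, -0.105, 0.995, 0.0]
wrist_force: [-0.6, -0.0, -0.3]
finger_gap: -0.0004
grip_force: 0.0
```

Request:
jog_arm:
  gripper: [0,0,0,0,0,0,0,0]
  offset:
    - [0,0,-0.1]
    - [0,0,-0.15]
    - [0,0,-0.2]
    - [0,0,-0.25]
    - [0,0,-0.3]
    - [0,0,-0.35]
    - [0,0,-0.4]
    - [0,0,-0.4]
  twist: [0,0,0,0,0,0,0,0]

```text
clock: 9.55
tcp_pos: [0.5829, -0.1635, 0.0992]
orientation: [0.001, -0.105, 0.995, -0.001]
wrist_force: [-3.2, 1.2, 13.6]
finger_gap: -0.0001
grip_force: 5.4
```

Run:
```python
from h import *
b=cam('side');a=cam('scene')
B=cv2.resize(b['image'][210:340,220:345],None,fx=3,fy=3,interpolation=2)
A=cv2.resize(a['image'][210:340,190:315],None,fx=3,fy=3,interpolation=2)
cv2.imwrite('pics/c6.png',np.hstack([A,B])[...,::-1]);s=env.get_state();print(s['tcp_pos'],s['wrist_force'])
for n,c,(u0,u1,v0,v1) in(('side',b,(290,345,262,310)),('scene',a,(265,320,240,300))):
    I=c['image'].astype(int);z=c['z_map']
    P=np.array([pt(c,u,v,z[v,u]) for v in range(v0,v1) for u in range(u0,u1) if I[v,u,1]>1.5*I[v,u,0] and I[v,u,1]>60 and z[v,u]>0])
    if len(P)<20: print(n,len(P));continue
    m=np.median(P,0);P=P[np.linalg.norm(P-m,axis=1)<.065];m=P.mean(0);V=np.linalg.svd(P-m)[2]
    print(n,len(P),m.round(4),V[2].round(3))
```

```text
[ 0.58286648 -0.16352122  0.09918799] [-3.26941277  1.96537357 13.34210685]
side 388 [ 0.5625 -0.1791  0.109 ] [-0.417 -0.085 -0.905]
scene 205 [ 0.5685 -0.1826  0.1061] [-0.376 -0.172 -0.911]
```

View pics/c6.png

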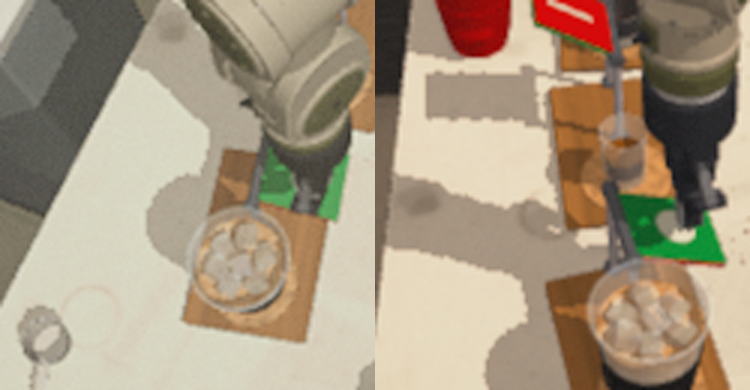

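The flag is at its stop: 13 N contact, plate normal tilted 25°, green up. I retract straight up.

Request:
jog_arm:
  gripper: [0,0,0,0,0,0,0,0]
  offset:
    - [0,0,0.6]
    - [0,0,2]
    - [0,0,4]
    - [0,0,7]
    - [0,0,11]
    - [-3,0,14]
    - [-8,2,15]
    - [-12,4,15]
  twist: [0,0,0,0,0,0,0,0]

```text
clock: 10.65
tcp_pos: [0.4614, -0.1233, 0.2483]
orientation: [0.001, -0.104, 0.995, -0.001]
wrist_force: [-0.4, -0.4, 0.4]
finger_gap: 0.0004
grip_force: 0.0
```

Run:
```python
from h import *
b=cam('side');a=cam('scene')
B=cv2.resize(b['image'][150:370,220:360],None,fx=2.7,fy=2.7,interpolation=2)
A=cv2.resize(a['image'][120:340,225:365],None,fx=2.7,fy=2.7,interpolation=2)
cv2.imwrite('pics/c7.png',np.hstack([A,B])[...,::-1]);s=env.get_state();print(s['tcp_pos'],s['wrist_force'],s['clock'])
for n,c,(u0,u1,v0,v1) in(('side',b,(290,345,262,310)),('scene',a,(265,320,240,300))):
    I=c['image'].astype(int);z=c['z_map']
    P=np.array([pt(c,u,v,z[v,u]) for v in range(v0,v1) for u in range(u0,u1) if I[v,u,1]>1.5*I[v,u,0] and I[v,u,1]>60 and z[v,u]>0])
    if len(P)<20: print(n,len(P));continue
    m=np.median(P,0);P=P[np.linalg.norm(P-m,axis=1)<.065];m=P.mean(0);V=np.linalg.svd(P-m)[2]
    print(n,len(P),m.round(4),V[2].round(3))
```

```text
[ 0.45824408 -0.12119368  0.24762746] [0.5224397  0.57542159 0.40073148] 10.75
side 449 [ 0.5654 -0.175   0.1074] [-0.417 -0.084 -0.905]
scene 440 [ 0.567  -0.1708  0.105 ] [-0.41  -0.082 -0.908]
```

View pics/c7.png

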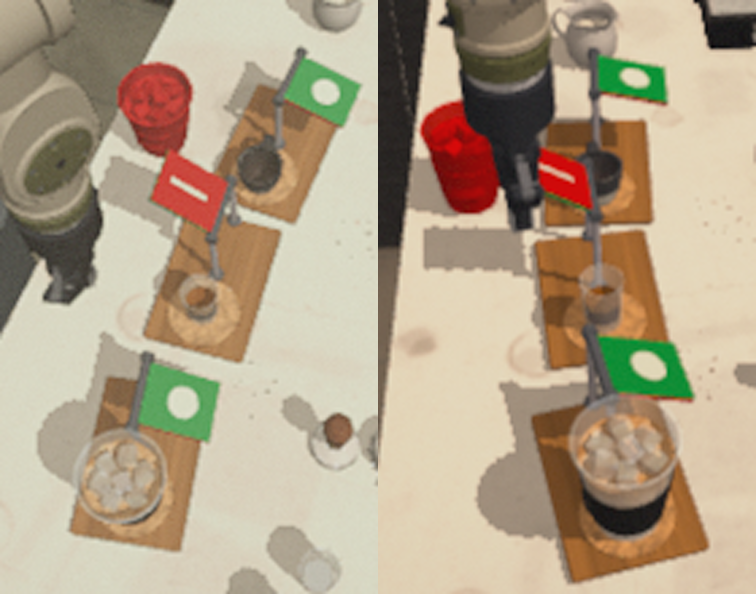

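The latte flag at (183,400) in the left half shows green at 25° down (asin 0.42 = 25°). The other flags, the drinks and the boards are unchanged, and the gripper is clear.

```bash
python3 -c "
from workcell import env
print(env.hand_in())"
```

```text
the job is handed in; nothing more can be done
None
```

The latte flag now lies against its stop with the green face showing; nothing else appeared moved in the last pictures, and I handed the job in at about 10.8 s with the gripper clear.

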